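Change the drying cartridge of a hearing-aid dryer

TASK

The drying cartridge in the open hearing-aid dryer is spent: pull it out of its well and lay it flat, rib up, inside the shallow white dish. Take the fresh cartridge of the same size from the bench, press it fully home in the well, flush with the deck all round, and only after that shut the lid completely. Leave the longer and the shorter cartridge and everything else on the bench where they are.

Things in the scene. Friction and masses are not known exactly. Their poses are not given: they have to be found in the camera images.
- dryer: The dryer, fixed: cream box 150 mm deep (x) by 190 mm wide (y), flat deck 55 mm above the bench. Origin: middle of its footprint at bench height; -x is its front (dark panel), towards the robot. In the deck: the cartridge well on the -y side and, on the +y side (x -58 to 50, y 0 to 80 mm, 12 mm deep), a grey bay with a pair of hearing aids fixed in it.
- well (a point): Middle of the well's mouth, at deck height; axes as the dryer's. The well is a recess 63 mm (x) by 47 mm (y), 18 mm deep; a 10 by 10 mm square key fills its corner at +x +y, so a 60 mm cartridge enters only with its cut corner there (its axes along the well's), with 1.5 mm play all round. Seated, its top is level with the deck and its origin 18 mm below this point.
- leaf (a point): Top of the steel spring leaf in the middle of the well's -x end wall, 3 mm below the deck; the +x end wall has one too. They pinch the cartridge by its ends: laid in, it stops about 9 mm proud and must be pushed down with about 5 to 10 N; then it stays. Pulling it out takes about 2 to 6 N.
- lid (a joint): Lid of the dryer, hinged along the deck's far (+x) edge. 0 = shut, grows as it opens, 1.57 = upright, stops at 1.85; starts open at 1.6 to 1.75. The hinge is stiff: the lid stays where it is left, and has to be brought down all the way (about 1 to 3 N at its free edge).
- lid_edge (a point): Middle of the lid's free edge, on its outer face. The lid is a shallow cream shell with a grey panel, 150 mm from hinge to edge, 190 mm wide, 3 mm walls, 20 mm high: shut, its outer face lies 20 mm above the deck, with 17 mm of room inside. A grey lip 50 mm wide and 8 mm deep stands out of its edge wall.
- hinge (a point): Middle of the lid's hinge axis, at deck height on the dryer's far edge (75 mm behind the dryer's middle); the axis runs along the dryer's y. Axes as the dryer's.
- spent: White plastic block 60 mm long (x), 44 wide (y), 18 thick, slots in its top; its corner at +x +y is cut away, a 10 by 10 mm square step through the whole thickness. On the middle of its top stands a grip rib 36 mm long (x), 10 wide, 15 high (33 mm tall in all). Origin: middle of the underside, z up. About 70 g. Spent; starts seated in the well.
- fresh: White plastic block 60 mm long (x), 44 wide (y), 18 thick, slots in its top; its corner at +x +y is cut away, a 10 by 10 mm square step through the whole thickness. On the middle of its top stands a grip rib 36 mm long (x), 10 wide, 15 high (33 mm tall in all). Origin: middle of the underside, z up. About 70 g. Fresh; loose on the bench, heading within 1.4 rad of straight ahead.
- long_cart: White plastic block 80 mm long (x), 44 wide (y), 18 thick, slots in its top; its corner at +x +y is cut away, a 10 by 10 mm square step through the whole thickness. On the middle of its top stands a grip rib 36 mm long (x), 10 wide, 15 high (33 mm tall in all). Origin: middle of the underside, z up. About 90 g. Too long for the well.
- short_cart: White plastic block 44 mm long (x), 44 wide (y), 18 thick, slots in its top; its corner at +x +y is cut away, a 10 by 10 mm square step through the whole thickness. On the middle of its top stands a grip rib 36 mm long (x), 10 wide, 15 high (33 mm tall in all). Origin: middle of the underside, z up. About 50 g. Wrong model, too short.
- dish_floor (a point): Middle of the inner floor of the fixed white dish, 5 mm above the bench. The dish is 90 mm (x) by 116 mm (y) outside and 16 mm high, with 5 mm walls (80 by 106 mm inside). It and the three loose cartridges lie in any order at four places, two either side of the dryer.
- spray: Spray bottle standing on the bench, 50 mm across, 190 mm tall: the tallest loose thing. Origin: middle of its base (so for all that follow).
- beaker: Glass beaker, 60 mm across, 78 mm tall.
- jar_a: Small amber jar with a black cap, 36 mm across, 50 mm tall.
- jar_b: Another such jar.
- blower: Blue rubber air blower standing on end, 52 mm across, 80 mm tall.
- cup: Clear plastic mixing cup, 52 mm across, 45 mm tall.
- pliers: Pliers with red handles lying along their x, about 155 mm long, 55 mm wide, 10 mm thick.
- tweezers: Steel tweezers lying along their x, 130 mm long, 12 mm wide, 6 mm thick. Fixed equipment stands along the bench's far edge (ultrasonic cleaner, towel roll, burr block: from 0.78 m ahead of the robot) and its sides (more than 0.48 m to the left or right), up to 230 mm tall.
Things that resemble listed ones, but are neither listed nor needed, are in the scene too. What is shaped like the spent but green is not meant.

How it is judged:
On the way, in this order (a step that is already met when the one before it is completed fails the run):
1. the spent cartridge is out of the well (distance between spent and well above 0.07 m), for 0.1 s.
2. the fresh cartridge is pressed home, flush with the deck, while the lid is still open (z of fresh in the frame of well below -0.0163 m and horizontal distance between fresh and well below 0.004 m and angle between fresh's own z axis and vertical below 0.05 rad and value of joint lid above 1 rad), for 0.2 s.
At the end, for the whole second after the job is handed in: Fresh cartridge in the well: top at most 1.7 mm proud, centred to 4 mm, level to 0.05 rad. Spent one at rest in the dish, rib up to 0.2 rad, at most 6 mm off its floor, within 30 mm (x) and 42 mm (y) of its middle. Lid shut to 0.05 rad (z of fresh in the frame of well below -0.0163 m and horizontal distance between fresh and well below 0.004 m and angle between fresh's own z axis and vertical below 0.05 rad and x of spent in the frame of dish_floor between -0.03 and 0.03 m and y of spent in the frame of dish_floor between -0.042 and 0.042 m and z of spent in the frame of dish_floor below 0.006 m and angle between spent's own z axis and vertical below 0.2 rad and linear speed of each of spent, fresh below 0.02 m/s and value of joint lid below 0.05 rad); the robot touches nothing.
It fails at once if the longer or the shorter cartridge is shifted by more than 30 mm (distance of any of long_cart, short_cart from where it was at the start of the episode above 0.03 m).
It fails at once if another thing on the bench is knocked over or shifted by more than 40 mm (distance of any of spray, beaker, jar_a, jar_b, blower, cup, pliers, tweezers from where it was at the start of the episode above 0.04 m or angle between any of spray, beaker, jar_a, jar_b, blower, cup, pliers, tweezers's own z axis and vertical above 0.5 rad).
It also fails if it takes over 72 s, if anything falls off the work surface, if the arm or the gripper's body presses on something with over 40 N, if the wrist force passes 120 N, or if a joint passes its speed limit or range.

ROBOT

A 6-joint arm with a two-finger parallel gripper is mounted at the origin on the work surface. World frame = base frame: x ahead of the robot, y to its left, z up, the work surface at z = 0. Lengths are in m, angles in rad, forces in N, time in s.
With the tool pointing down it reaches from about 0.3 to 1 m from the base axis. Payload 5.1 kg.
Tool frame: the origin (TCP) lies midway between the tips of the shut fingers; the grasp point (between the pads) lies 19 mm behind it (pinch_z is the z of the grasp point in the tool frame, in m); z points along the fingers, y is the line along which they close (so a half turn about z gives the same grasp; the last joint's range is limited). The gripper opens to 95 mm and grips with 3 to 60 N. Pads are 20 mm wide; open, the fingers measure 119 mm over their backs; the gripper's body (75 mm by 180 mm) begins 59 mm behind the grasp point.
Start: joints at [-1.189, 0.124, 1.65, -0, 1.367, -0.083], TCP at [0.291, -0.581, 0.215] pointing down, gripper open.
Joint ranges: [-2.61, 2.61], [-1.02, 2.33], [0.03, 2.71], [-1.35, 4.49], [0.32, 2.68], [-2.91, 2.91]. Speed limits (rad/s): [2.57, 2.57, 3.14, 3.14, 3.14, 3.14].

INTERFACE

Orientations are given as a unit quaternion [x, y, z, w].
In Python, from station import * gives the robot as it stands. The module is installed in compiled form; this text tells all that it offers.
- The arm moves only by the tool step_arm, never from a script. Its arguments are lists of equal length, an entry for each row: "slide": the shift along the tool's x, y, z in units of 30 mm (1.0 is 30 mm), a list of three; "twist": the turn about the tool's z in units of 5 degrees (1.0 is 5 degrees). In form: {"slide": [[dx, dy, dz], ...], "twist": [twist, ...]}. A call has exactly 10 rows; each row is the pose to reach, as a shift and turn from the pose commanded when the call began, along the tool's axes at that moment; what a row does not reach only later rows make up. A row lasts 1/12 s, in which the tool goes at most 41.7 mm and 7.16 degrees, less where a joint would pass 70% of its speed; a pose out of reach is approached as far as the arm can. A call with a gripper value outside its range is refused whole. "claw" is the closure, from -1 (fully open) to 1 (shut), set as the call begins (left out, the last holds). The fingers move at their own pace and stop on an object; "newtons" is the grip in N (left out, the last holds). Time passes only in rows, so rows that repeat a pose let the fingers close, or fill a call up. It gives the time, the measured TCP pose, the force, the opening and the grip force at its end, in the units of the state.
- get_state(): the state, without advancing time (a new reading comes with each control period).
- snapshot(name): name is "scene" or "top"; returns a dict with "color" (400x640x3 uint8, red, green, blue), "fovy" (degrees; the focal length in pixels is half the picture's height over the tangent of half this angle, whatever the lens; pixels are square), "cx", "cy" (the principal point, pixels), "eye" and "orientation" of the camera in the world. Camera axes: x right, y down, z forward; pixel columns grow to the right and rows downward; lengths in m; the calibration is good to about 2 mm. A picture is of the moment at which its call begins. There is no depth.
- hand_in(): hands the job in; it is judged then, once.
The state is a dict: "time_s": time; "qpos": joint angles; "dq": joint speeds; "joint_torque": joint torques, N m; "tool_pos": TCP position; "ee_rot": TCP orientation; "wrist_force": force on the tool from outside, world axes, zero at the start; "moment": the same for the moment, N m; "finger_gap": opening from 0.0 (shut) to 1.0 (fully open); "gripper_force": force on a finger pad.
Only numpy, scipy, OpenCV 4.12 (cv2) and the standard library are available. Lean on these libraries where they do the work, as an engineer would, in place of code of your own. Each camera call takes 0.05 s, during which the arm holds its last target. There are 200 camera calls.

## Working session

There is one attempt and no reset: what is moved stays moved. The work goes in short steps, Python scripts to look and compute and a tool call to move; the robot and the scene stay as the last step left them, time stands still between calls to the robot, and variables do not carry over. Pictures are saved under pics/ and viewed, at most 10 in all, crops included, and the job is handed in when it is done.

Besides the shell and the picture viewer there is one more tool, called as name([rows], argument=value, ...), one row to a line, values as JSON. step_arm: Moves the arm, as the interface text tells. Its arguments: {"type":"object","properties":{"slide":{"type":"array","items":{"type":"array","items":{"type":"number"}}},"twist":{"type":"array","items":{"type":"number"}},"claw":{"type":"number"},"newtons":{"type":"number"}},"required":["slide","twist"]}

```bash
mkdir -p pics; cat > h.py <<'E'
from station import *
import numpy as np, cv2
from scipy.spatial.transform import Rotation as R
def save(n,f,crop=None,s=1):
    d=snapshot(n); im=d["color"][:,:,::-1]
    if crop: x0,y0,x1,y1=crop; im=im[y0:y1,x0:x1]
    im=cv2.resize(im,None,fx=s,fy=s,interpolation=cv2.INTER_CUBIC); cv2.imwrite("pics/"+f,im); return d
def ray(d,u,v):
    f=200/np.tan(np.radians(d["fovy"])/2)
    r=np.array([(u-d["cx"])/f,(v-d["cy"])/f,1]); return R.from_quat(d["orientation"]).apply(r)
def at(d,u,v,z):
    r=ray(d,u,v); e=np.array(d["eye"]); return e+r*(z-e[2])/r[2]
def proj(d,p):
    f=200/np.tan(np.radians(d["fovy"])/2)
    c=R.from_quat(d["orientation"]).inv().apply(np.array(p)-d["eye"]); return [d["cx"]+f*c[0]/c[2],d["cy"]+f*c[1]/c[2]]
E
python3 - <<'E'
from h import *
for n in("top","scene"):
    d=save(n,n+"0.png",s=1.25); print({k:d[k] for k in d if k!="color"})
print(get_state())
E
```

```text
{'fovy': 53.42604788614902, 'cx': 321.31675654762057, 'cy': 202.24182277693592, 'eye': array([0.32239333, 0.00942533, 1.28827483]), 'orientation': array([ 0.70950367, -0.70040525,  0.05395704, -0.05590762])}
{'fovy': 56.55829170252871, 'cx': 320.2088716250308, 'cy': 201.0474775989683, 'eye': array([ 0.88668923, -0.63683073,  0.80368322]), 'orientation': array([ 0.88883344,  0.24735626, -0.09786511, -0.37311181])}
{'time_s': 0.1, 'qpos': array([-1.18862082e+00,  1.24455037e-01,  1.65152159e+00, -5.75785376e-05,
        1.36747681e+00, -8.26362836e-02]), 'dq': array([ 1.03142763e-03, -8.05058479e-04, -1.88443993e-03, -1.06192094e-03,
       -1.50734988e-05, -2.31144467e-04]), 'joint_torque': array([ 4.40730673e-04, -4.18881118e+01, -3.61096716e+01,  7.77857867e-02,
        4.61987942e-02, -7.48682805e-05]), 'tool_pos': array([ 0.29109029, -0.58053913,  0.21350952]), 'ee_rot': array([ 9.73113321e-01,  2.30324982e-01, -1.66699393e-04, -9.15770644e-04]), 'wrist_force': array([-0.89838797,  0.50431358,  0.58767499]), 'moment': array([ 0.0102376 ,  0.0126139 , -0.02106736]), 'gripper_force': 0.0, 'finger_gap': 1.000785665518}
```

View pics/top0.png

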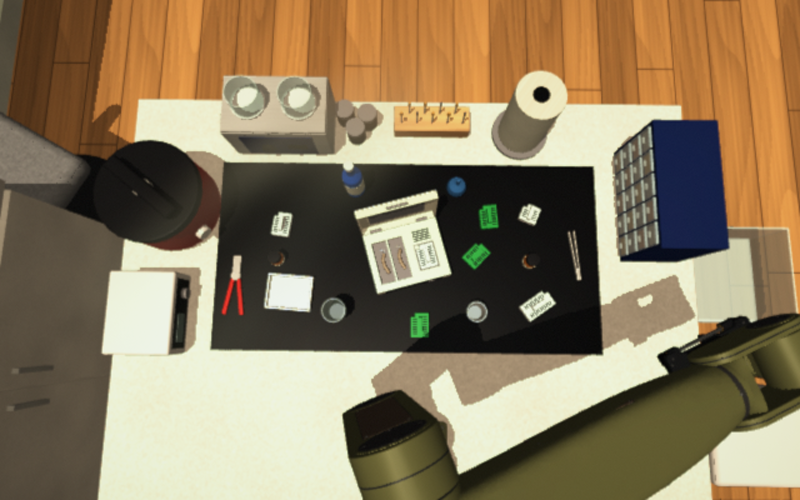

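View pics/scene0.png

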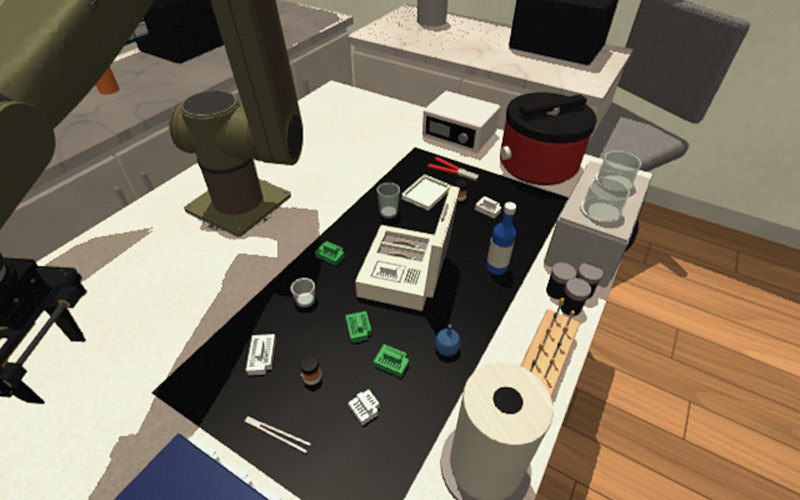

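```bash
python3 - <<'E'
from h import *
d=snapshot("top"); im=d["color"][:,:,::-1]
def t(x,y,w,s): return cv2.resize(im[y:y+w*3//4,x:x+w],(400,300),interpolation=cv2.INTER_CUBIC)
m=np.vstack([np.hstack([t(200,160,50,8),t(400,150,50,8)]),np.hstack([t(405,225,50,8),t(280,165,100,4)])])
cv2.imwrite("pics/m1.png",m)
E
```

```text
(no output)
```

View pics/m1.png

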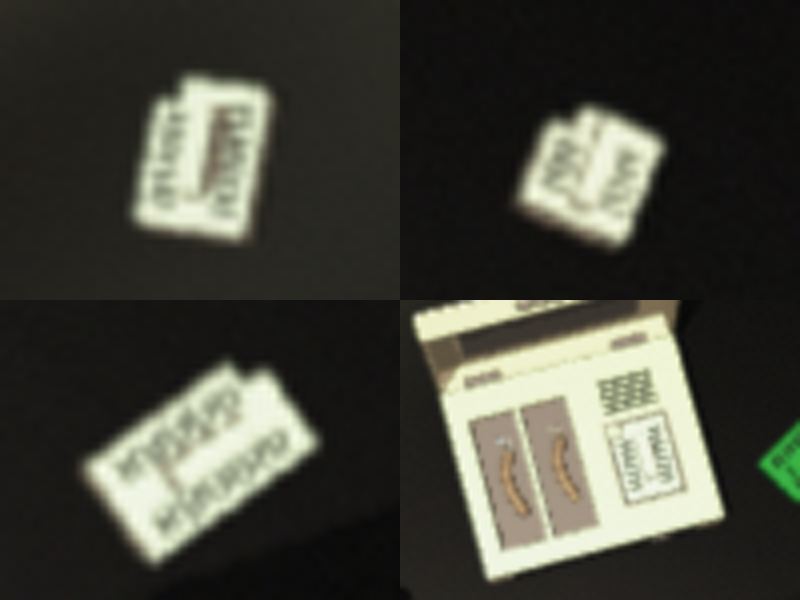

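```bash
python3 - <<'E'
from h import *
d=snapshot("top"); np.set_printoptions(precision=4,suppress=True)
A=[at(d,200+u/8,160+v/8,.018)[:2] for u,v in[(270,85),(248,240),(133,220),(157,98),(183,78)]]
print("fresh",A, [np.linalg.norm(A[i]-A[i+1]) for i in range(2)])
r=A[0]-A[1];a=np.arctan2(r[1],r[0]); print("head",np.degrees(a),"center",(A[0]+A[2])/2)
D=[at(d,280+u/4,165+v/4,.055)[:2] for u,v in[(88,280),(323,220),(45,95)]]
print("deck",D,np.linalg.norm(D[0]-D[1])); r=D[0]-D[1]; yw=np.degrees(np.arctan2(r[1],r[0]))-90; print("yaw",yw)
W=[at(d,280+u/4,165+v/4,.055)[:2] for u,v in[(205,125),(268,110),(287,190),(223,207)]]
print("well",np.mean(W,0)); 
for i in range(4): print(np.linalg.norm(W[i]-W[i-1]))
# dish via threshold
g=cv2.inRange(d["color"],(200,200,190),(255,255,255)); g2=np.zeros_like(g); g2[210:260,205:260]=g[210:260,205:260]
c=max(cv2.findContours(g2,cv2.RETR_EXTERNAL,2)[0],key=cv2.contourArea); b=cv2.boxPoints(cv2.minAreaRect(c)); 
B=np.array([at(d,*p,.016)[:2] for p in b]); print("dish",B,B.mean(0),[np.linalg.norm(B[i]-B[i-1]) for i in range(4)])
# fresh via rect, for others
for n,p,z in[("spray base",(281,153),0),("beaker",(267,248),.03),("jarL",(222,206),.05),("blower",(365,149),.04),("cart tall",0,0)]:
    if p: print(n,at(d,*p,z))
s=get_state(); m=R.from_quat(s["ee_rot"]).as_matrix(); print(m)
E
```

```text
fresh [array([0.6228, 0.3026]), array([0.5581, 0.3085]), array([0.5658, 0.3557]), array([0.6167, 0.3486]), array([0.6252, 0.3384])] [np.float64(0.06493715237717189), np.float64(0.04783637945718172)]
head -5.211978220940037 center [0.5943 0.3291]
deck [array([0.4122, 0.0727]), array([ 0.4613, -0.1096]), array([0.5577, 0.1096])] 0.18875841977190078
yaw 15.078759595192551
well [ 0.5095 -0.0491]
0.06641077669056854
0.05112460762038542
0.06514346756411482
0.0518719583284628
dish [[0.3769 0.3587]
 [0.4644 0.3559]
 [0.4561 0.244 ]
 [0.3688 0.2479]] [0.4166 0.3016] [np.float64(0.11102224485560812), np.float64(0.08750835266898081), np.float64(0.11221192031371505), np.float64(0.08735123083492827)]
spray base [0.6894 0.1514 0.    ]
beaker [0.3717 0.1833 0.03  ]
jarL [0.5005 0.3268 0.05  ]
blower [ 0.6949 -0.1254  0.04  ]
[[ 0.8939  0.4483 -0.0005]
 [ 0.4483 -0.8939  0.0012]
 [ 0.0001 -0.0013 -1.    ]]
```

```bash
cat >> h.py <<'E'
def go(x,y,z,yaw):
    s=get_state(); M=R.from_quat(s["ee_rot"]); m=M.as_matrix(); y0=np.degrees(np.arctan2(m[1,0],m[0,0]))
    v=M.inv().apply(np.array([x,y,z])-s["tool_pos"])/.03
    print("slide",v.round(3),"twist",round(-(yaw-y0)/5,3),"now",np.round(s["tool_pos"],4),round(y0,2),"F",np.round(s["wrist_force"],1),"gap",round(s["finger_gap"]*95,1),"t",round(s["time_s"],2))
E
python3 -c "
from h import *
go(.5095,-.0491,.16,15.1)"
```

```text
slide [ 14.448 -12.575   1.813] twist 2.307 now [ 0.2912 -0.5807  0.2139] 26.63 F [-0.5  0.1  0.1] gap 95.2 t 0.2
```

step_arm([
  [1,-0.9,0],
  [2,-1.8,0],
  [3,-2.7,0],
  [4,-3.5,0.2],
  [5,-4.4,0.4],
  [6,-5.2,0.6],
  [7,-6.1,0.8],
  [8,-7,1],
  [9,-7.9,1.1],
  [10,-8.7,1.2],
], twist=[0.2,0.5,0.8,1.1,1.4,1.7,2.0,2.3,2.3,2.3], claw=0.0, newtons=40)

```text
time_s: 1.03
tool_pos: [0.4424, -0.211, 0.1782]
ee_rot: [0.991, 0.132, -0.0, -0.0]
wrist_force: [0.9, -0.2, -1.0]
finger_gap: 0.505
gripper_force: 0.0
```

```bash
python3 -c "
from h import *
go(.5095,-.0491,.12,15.1)"
```

```text
slide [ 3.567 -4.627  1.941] twist 0.003 now [ 0.4424 -0.211   0.1782] 15.12 F [ 0.9 -0.2 -1. ] gap 48.0 t 1.03
```

step_arm([
  [0.7,-0.9,0.4],
  [1.4,-1.8,0.8],
  [2.1,-2.7,1.2],
  [2.8,-3.5,1.5],
  [3.3,-4.2,1.8],
  [3.56,-4.6,1.94],
  [3.56,-4.63,1.94],
  [3.56,-4.63,1.94],
  [3.56,-4.63,1.94],
  [3.56,-4.63,1.94],
], twist=[0,0,0,0,0,0,0,0,0,0])

```text
time_s: 1.87
tool_pos: [0.5094, -0.0523, 0.121]
ee_rot: [0.991, 0.131, 0.0, 0.0]
wrist_force: [0.1, 0.2, 0.1]
finger_gap: 0.5
gripper_force: 0.0
```

```bash
python3 - <<'E'
from h import *
go(.5095,-.0491,.057,15.1)
d=save("scene","s1.png",(250,140,400,260),5)
E
```

```text
slide [ 0.028 -0.103  2.134] twist -0.008 now [ 0.5094 -0.0523  0.121 ] 15.06 F [0.1 0.2 0.1] gap 47.5 t 1.87
```

View pics/s1.png

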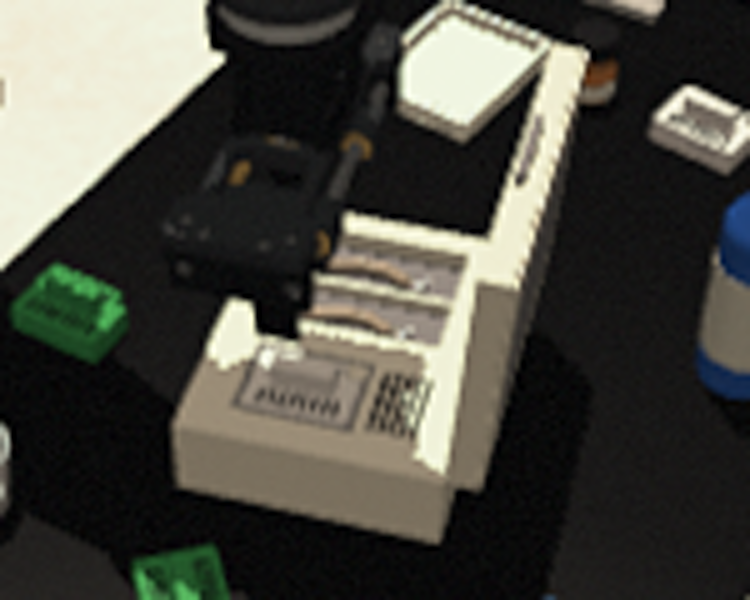

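```bash
python3 - <<'E'
from h import *
d=snapshot("scene")
for u,v in[(257,348),(375,365),(352,430),(235,408),(305,388)]: print(at(d,250+u/5,140+v/5,.055))
print(np.array(proj(d,[.5095,-.0491,.055])))
E
```

```text
[ 0.47707726 -0.03823441  0.055     ]
[ 0.54009993 -0.01510356  0.055     ]
[ 0.5538541  -0.06308057  0.055     ]
[ 0.49151053 -0.08248152  0.055     ]
[ 0.5161114  -0.05014132  0.055     ]
[309.15764733 216.44295447]
```

step_arm([
  [0.08,-0.1,0.4],
  [0.11,-0.1,0.8],
  [0.11,-0.1,1.2],
  [0.11,-0.1,1.5],
  [0.11,-0.1,1.7],
  [0.11,-0.1,1.9],
  [0.11,-0.1,2.05],
  [0.11,-0.1,2.1],
  [0.11,-0.1,2.1],
  [0.11,-0.1,2.1],
], twist=[0,0,0,0,0,0,0,0,0,0])

```text
time_s: 2.8
tool_pos: [0.5121, -0.0476, 0.0578]
ee_rot: [0.991, 0.132, 0.0, 0.0]
wrist_force: [0.1, 0.2, 0.6]
finger_gap: 0.5
gripper_force: 0.0
```

step_arm([
  [0,0,0],
  [0,0,0],
  [0,0,0],
  [0,0,0],
  [0,0,0],
  [0,0,0],
  [0,0,0],
  [0,0,0],
  [0,0,0],
  [0,0,0],
], twist=[0,0,0,0,0,0,0,0,0,0], claw=1, newtons=30)

```text
time_s: 3.63
tool_pos: [0.5118, -0.0475, 0.0576]
ee_rot: [0.991, 0.132, 0.0, 0.0]
wrist_force: [0.4, 0.6, 0.6]
finger_gap: 0.104
gripper_force: 30.0
```

```bash
python3 - <<'E'
from h import *
go(.512,-.0495,.13,15.1);print(get_state()["moment"])
E
```

```text
slide [-0.011  0.065 -2.415] twist 0.005 now [ 0.5118 -0.0475  0.0576] 15.12 F [0.4 0.6 0.6] gap 9.9 t 3.63
[-0.00317472  0.0550267  -0.09159778]
```

step_arm([
  [0,0,-0.1],
  [0,0,-0.25],
  [0,0,-0.4],
  [0,0,-0.7],
  [0,0,-1.1],
  [0,0,-1.5],
  [0,0,-2],
  [0,0,-2.5],
  [0,0,-2.9],
  [0,0,-3],
], twist=[0,0,0,0,0,0,0,0,0,0])

```text
time_s: 4.47
tool_pos: [0.5137, -0.0479, 0.1516]
ee_rot: [0.991, 0.132, 0.003, 0.001]
wrist_force: [0.0, -0.7, 0.4]
finger_gap: 0.1
gripper_force: 30.0
```

```bash
python3 - <<'E'
from h import *
go(.4166,.3016,.14,-3)
d=save("scene","s2.png",(250,120,400,240),5)
E
```

```text
slide [ -0.083 -12.093   0.352] twist 3.626 now [ 0.5137 -0.0479  0.1516] 15.13 F [ 0.  -0.7  0.4] gap 9.5 t 4.47
```

View pics/s2.png

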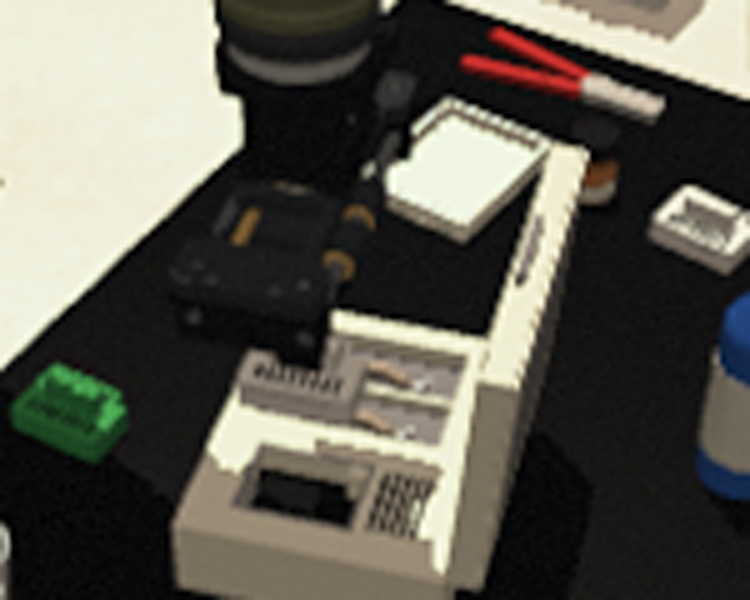

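step_arm([
  [0,-0.6,0],
  [0,-1.4,0],
  [0,-2.4,0],
  [0,-3.6,0],
  [0,-4.8,0],
  [0,-6,0],
  [0,-7.2,0],
  [0,-8.4,0],
  [0,-9.5,0],
  [0,-10.5,0],
], twist=[0,0,0,0.5,1,1.5,2,2.5,3,3.6])

```text
time_s: 5.35
tool_pos: [0.4281, 0.2582, 0.1468]
ee_rot: [1.0, -0.026, -0.001, 0.0]
wrist_force: [0.4, -0.3, -0.5]
finger_gap: 0.105
gripper_force: 30.0
```

```bash
python3 - <<'E'
from h import *
go(.4166,.3016,.032,-3)
E
```

```text
slide [-0.455 -1.427  3.828] twist 0.009 now [0.4281 0.2582 0.1468] -2.96 F [ 0.4 -0.3 -0.5] gap 9.9 t 5.35
```

step_arm([
  [-0.3,-0.8,0],
  [-0.45,-1.4,0.4],
  [-0.45,-1.43,1],
  [-0.45,-1.43,1.7],
  [-0.45,-1.43,2.4],
  [-0.45,-1.43,3],
  [-0.45,-1.43,3.4],
  [-0.45,-1.43,3.7],
  [-0.45,-1.43,3.9],
  [-0.45,-1.43,3.98],
], twist=[0,0,0,0,0,0,0,0,0,0])

```text
time_s: 6.18
tool_pos: [0.4179, 0.2998, 0.0273]
ee_rot: [1.0, -0.025, -0.0, 0.0]
wrist_force: [-0.5, -0.6, -0.9]
finger_gap: 0.1
gripper_force: 30.0
```

step_arm([
  [0,0,0],
  [0,0,0],
  [0,0,0],
  [0,0,0.05],
  [0,0,0.05],
  [0,0,0.05],
  [0,0,0.05],
  [0,0,0.05],
  [0,0,0.05],
  [0,0,0.05],
], twist=[0,0,0,0,0,0,0,0,0,0])

```text
time_s: 7.02
tool_pos: [0.4182, 0.3, 0.0266]
ee_rot: [1.0, -0.025, -0.0, 0.0]
wrist_force: [-0.5, 0.9, -0.7]
finger_gap: 0.106
gripper_force: 30.0
```

step_arm([
  [0,0,0],
  [0,0,0],
  [0,0,0],
  [0,0,0],
  [0,0,0],
  [0,0,-0.3],
  [0,0,-1],
  [0,0,-2],
  [0,0,-3],
  [0,0,-4],
], twist=[0,0,0,0,0,0,0,0,0,0], claw=0)

```text
time_s: 7.85
tool_pos: [0.4179, 0.2999, 0.1484]
ee_rot: [1.0, -0.025, -0.0, -0.0]
wrist_force: [0.1, 0.0, -0.1]
finger_gap: 0.497
gripper_force: 0.0
```

```bash
python3 - <<'E'
from h import *
go(.5945,.3291,.022,-5.2)
d=snapshot("top"); im=d["color"][:,:,::-1]
def t(x,y,w): return cv2.resize(im[y:y+w*3//4,x:x+w],(400,300),interpolation=cv2.INTER_CUBIC)
e=snapshot("scene"); i2=e["color"][:,:,::-1]
def q(x,y,w): return cv2.resize(i2[y:y+w*3//4,x:x+w],(400,300),interpolation=cv2.INTER_CUBIC)
m=np.vstack([np.hstack([t(200,160,50),t(310,180,50)]),np.hstack([q(370,145,40),q(310,130,80)])])
cv2.imwrite("pics/m2.png",m)
E
```

```text
slide [ 5.829 -1.265  4.213] twist 0.466 now [0.4179 0.2999 0.1484] -2.87 F [ 0.1  0.  -0.1] gap 47.3 t 7.85
```

View pics/m2.png

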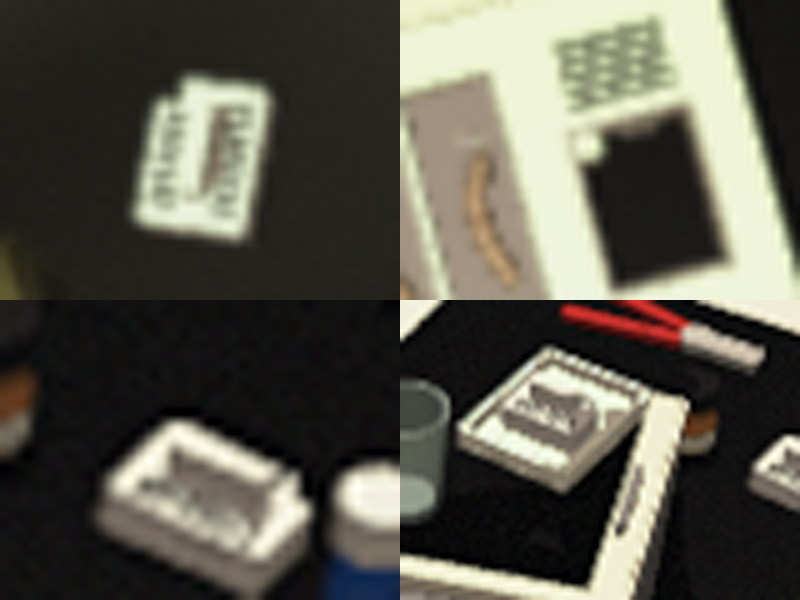

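```bash
python3 - <<'E'
from h import *
d=snapshot("top");e=snapshot("scene")
print("top",at(d,200+201.5/8,160+152.5/8,.018))
for u,v in[(180,422),(250,565),(105,495),(215,493)]: print(at(e,370+u/10,145+(v-300)/10,.018))
# front/right rect via top mask
g=cv2.inRange(d["color"],(110,110,100),(255,255,255)); m=np.zeros_like(g); m[165:195,212:238]=g[165:195,212:238]
c=max(cv2.findContours(m,0,2)[0],key=cv2.contourArea); r=cv2.minAreaRect(c); print(r,at(d,*r[0],.018), at(d,*r[0],.009))
go(.594,.329,.12,-8.5)
E
```

```text
top [0.59416585 0.32923274 0.018     ]
[0.57414602 0.3559048  0.018     ]
[0.62428469 0.2976478  0.018     ]
[0.56857248 0.30603072 0.018     ]
[0.59965083 0.326395   0.018     ]
((224.84617614746094, 178.76922607421875), (14.120362281799316, 19.21938133239746), 11.309932708740234) [0.59512995 0.33039768 0.018     ] [0.59706231 0.33267179 0.009     ]
slide [ 5.778 -1.241  0.963] twist 1.126 now [0.4189 0.3005 0.1484] -2.87 F [-0.  -0.7 -0.4] gap 47.7 t 8.05
```

step_arm([
  [0.6,0,0],
  [1.4,-0.3,0],
  [2.4,-0.6,0],
  [3.4,-0.9,0],
  [4.4,-1.2,0],
  [5.2,-1.24,0],
  [5.7,-1.24,0.2],
  [5.86,-1.24,0.6],
  [5.86,-1.24,0.9],
  [5.86,-1.24,0.96],
], twist=[0,0.2,0.4,0.6,0.9,1.2,1.2,1.2,1.2,1.2])

```text
time_s: 8.88
tool_pos: [0.5927, 0.3272, 0.1129]
ee_rot: [0.997, -0.077, -0.003, 0.002]
wrist_force: [-1.3, 0.2, -0.2]
finger_gap: 0.501
gripper_force: 0.0
```

```bash
python3 -c "
from h import *
go(.5965,.3295,.0215,-9)"
```

```text
slide [ 0.134 -0.107  3.045] twist 0.025 now [0.5927 0.3272 0.1129] -8.88 F [-1.3  0.2 -0.2] gap 47.6 t 8.88
```

step_arm([
  [0,0,0.2],
  [0,0,0.6],
  [0,0,1.1],
  [0,0,1.7],
  [0,0,2.2],
  [0,0,2.6],
  [0,0,2.9],
  [0,0,3.1],
  [0,0,3.22],
  [0,0,3.22],
], twist=[0,0,0,0,0,0,0,0,0,0])

```text
time_s: 9.72
tool_pos: [0.5954, 0.3283, 0.0204]
ee_rot: [0.997, -0.077, -0.0, 0.0]
wrist_force: [-0.7, -0.1, 0.3]
finger_gap: 0.501
gripper_force: 0.0
```

step_arm([
  [0,0,0],
  [0,0,0],
  [0,0,0],
  [0,0,0],
  [0,0,0],
  [0,0,0],
  [0,0,0],
  [0,0,0],
  [0,0,0],
  [0,0,0],
], twist=[0,0,0,0,0,0,0,0,0,0], claw=1, newtons=30)

```text
time_s: 10.55
tool_pos: [0.5958, 0.3285, 0.0215]
ee_rot: [0.997, -0.077, 0.0, -0.0]
wrist_force: [-0.1, -0.3, 2.1]
finger_gap: 0.103
gripper_force: 30.0
```

```bash
python3 -c "
from h import *
go(.5118,-.0475,.16,15.1)"
```

```text
slide [-0.832 12.815 -4.622] twist -4.794 now [0.5958 0.3285 0.0215] -8.87 F [-0.1 -0.3  2.1] gap 9.8 t 10.55
```

step_arm([
  [0,0,-0.6],
  [0,0,-1.4],
  [0,0,-2.4],
  [-0.3,0.5,-3.4],
  [-0.8,1.4,-4.3],
  [-1.3,2.4,-5],
  [-1.8,3.4,-5.2],
  [-2.4,4.5,-5.2],
  [-3,5.6,-5.2],
  [-3.6,6.7,-5.2],
], twist=[0,0,0,-0.5,-1.2,-1.9,-2.6,-3.3,-4,-4.8])

```text
time_s: 11.38
tool_pos: [0.4565, 0.1453, 0.1769]
ee_rot: [0.991, 0.134, -0.0, 0.0]
wrist_force: [0.1, -0.6, 0.7]
finger_gap: 0.103
gripper_force: 30.0
```

```bash
python3 -c "
from h import *
go(.5118,-.0475,.14,15.1)"
```

```text
slide [0.076 6.684 1.232] twist 0.049 now [0.4565 0.1453 0.1769] 15.35 F [ 0.1 -0.6  0.7] gap 9.8 t 11.38
```

step_arm([
  [0,0.6,0],
  [0,1.4,0],
  [0,2.4,0.2],
  [0.07,3.4,0.4],
  [0.07,4.4,0.6],
  [0.07,5.4,0.8],
  [0.07,6.1,1],
  [0.07,6.5,1.2],
  [0.07,6.67,1.23],
  [0.07,6.67,1.23],
], twist=[0,0,0,0,0,0,0,0,0,0])

```text
time_s: 12.22
tool_pos: [0.5118, -0.0465, 0.1395]
ee_rot: [0.991, 0.131, -0.001, -0.0]
wrist_force: [-0.3, 0.4, -0.4]
finger_gap: 0.101
gripper_force: 30.0
```

step_arm([
  [0,0,0],
  [0,0,0.2],
  [0,0,0.4],
  [0,0,0.6],
  [0,0,0.8],
  [0,0,0.9],
  [0,0,0.9],
  [0,0,0.9],
  [0,0,0.9],
  [0,0,0.9],
], twist=[0,0,0,0,0,0,0,0,0,0])

```text
time_s: 13.05
tool_pos: [0.5125, -0.0462, 0.1137]
ee_rot: [0.991, 0.132, 0.0, 0.0]
wrist_force: [-0.1, 0.9, -1.1]
finger_gap: 0.104
gripper_force: 30.0
```

```bash
python3 - <<'E'
from h import *
go(.5118,-.0475,.08,15.1)
d=snapshot("top"); im=d["color"][:,:,::-1]
def t(x,y,w): return cv2.resize(im[y:y+w*3//4,x:x+w],(400,300),interpolation=cv2.INTER_CUBIC)
e=snapshot("scene"); i2=e["color"][:,:,::-1]
def q(x,y,w): return cv2.resize(i2[y:y+w*3//4,x:x+w],(400,300),interpolation=cv2.INTER_CUBIC)
m=np.vstack([np.hstack([t(205,210,50),t(310,180,50)]),np.hstack([q(290,190,50),q(310,130,80)])])
cv2.imwrite("pics/m3.png",m)
E
```

```text
slide [-0.035  0.035  1.123] twist 0.006 now [ 0.5125 -0.0462  0.1137] 15.13 F [-0.1  0.9 -1.1] gap 9.9 t 13.05
```

View pics/m3.png

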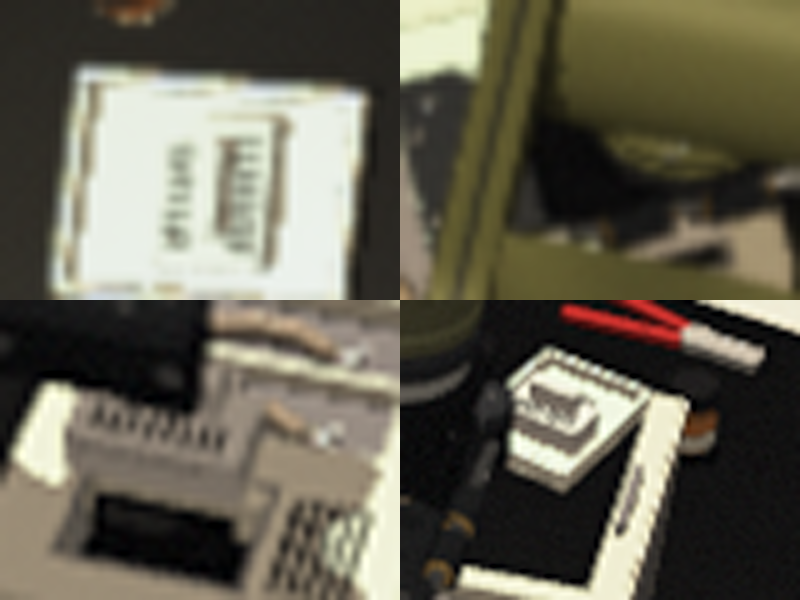

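```bash
python3 - <<'E'
from h import *
d=snapshot("top");e=snapshot("scene")
print(at(d,232.9,233.6,.023)-[.4182,.3,0],at(d,200+201.5/8,160+152.5/8,.018)-[.5958,.3285,0])
s=get_state(); p=s["tool_pos"]; a=np.radians(15.1); X=np.array([np.cos(a),np.sin(a),0]);Y=np.array([-np.sin(a),np.cos(a),0])
def T(P): u,v=proj(e,P); return (round((u-290)*8),round((v-190)*8+300))
for n,x,y,z in[("c-x-y top",-.03,-.022,.110),("c-x-y bot",-.03,-.022,.092),("c+x-y top",.03,-.022,.110),("c+x-y bot",.03,-.022,.092)]: print(n,T(np.array([p[0],p[1],0])+x*X+y*Y+[0,0,z]))
W=np.array([.5118,-.0475,0.055])
for x,y in[(-.0315,-.0235),(.0315,-.0235)]: print("w",T(W+x*X+y*Y))
E
```

```text
[-0.00210759 -0.00555856  0.023     ] [-0.00163415  0.00073274  0.018     ]
c-x-y top (57, 423)
c-x-y bot (58, 461)
c+x-y top (233, 460)
c+x-y bot (232, 498)
w (53, 541)
w (231, 579)
```

step_arm([
  [-0.03,0.04,0.2],
  [-0.03,0.04,0.4],
  [-0.03,0.04,0.6],
  [-0.03,0.04,0.8],
  [-0.03,0.04,1.0],
  [-0.03,0.04,1.1],
  [-0.03,0.04,1.2],
  [-0.03,0.04,1.3],
  [-0.03,0.04,1.37],
  [-0.03,0.04,1.37],
], twist=[0,0,0,0,0,0,0,0,0,0])

```text
time_s: 14.08
tool_pos: [0.5114, -0.0475, 0.0717]
ee_rot: [0.991, 0.132, -0.0, -0.0]
wrist_force: [0.4, 0.4, -0.2]
finger_gap: 0.101
gripper_force: 30.0
```

```bash
python3 - <<'E'
from h import *
go(.5118,-.0475,.0685,15.1); print(get_state()["moment"])
E
```

```text
slide [0.012 0.004 0.108] twist 0.006 now [ 0.5114 -0.0475  0.0717] 15.13 F [ 0.4  0.4 -0.2] gap 9.6 t 14.08
[-0.0102995   0.02051164 -0.01837404]
```

step_arm([
  [0,0,0.06],
  [0,0,0.12],
  [0,0,0.18],
  [0,0,0.24],
  [0,0,0.3],
  [0,0,0.34],
  [0,0,0.38],
  [0,0,0.42],
  [0,0,0.45],
  [0,0,0.45],
], twist=[0,0,0,0,0,0,0,0,0,0], newtons=50)

```text
time_s: 14.92
tool_pos: [0.5125, -0.048, 0.0602]
ee_rot: [0.991, 0.132, 0.001, 0.001]
wrist_force: [-2.1, -0.4, 6.1]
finger_gap: 0.101
gripper_force: 50.0
```

step_arm([
  [0,0,0.02],
  [0,0,0.04],
  [0,0,0.06],
  [0,0,0.06],
  [0,0,0.06],
  [0,0,0.06],
  [0,0,0.06],
  [0,0,0.06],
  [0,0,0.06],
  [0,0,0.06],
], twist=[0,0,0,0,0,0,0,0,0,0])

```text
time_s: 15.75
tool_pos: [0.5126, -0.0481, 0.0584]
ee_rot: [0.991, 0.132, 0.001, 0.001]
wrist_force: [-2.4, -1.5, 5.7]
finger_gap: 0.096
gripper_force: 50.0
```

Down to .0584; push a little more to find the floor.

step_arm([
  [0,0,0.02],
  [0,0,0.04],
  [0,0,0.06],
  [0,0,0.08],
  [0,0,0.1],
  [0,0,0.1],
  [0,0,0.1],
  [0,0,0.1],
  [0,0,0.1],
  [0,0,0.1],
], twist=[0,0,0,0,0,0,0,0,0,0])

```text
time_s: 16.58
tool_pos: [0.5126, -0.0481, 0.0583]
ee_rot: [0.991, 0.132, 0.0, 0.0]
wrist_force: [-10.3, 0.3, 23.5]
finger_gap: 0.101
gripper_force: 50.0
```

step_arm([
  [0,0,0.02],
  [0,0,0.04],
  [0,0,0.06],
  [0,0,0.08],
  [0,0,0.1],
  [0,0,0.1],
  [0,0,0.1],
  [0,0,0.1],
  [0,0,0.1],
  [0,0,0.1],
], twist=[0,0,0,0,0,0,0,0,0,0])

```text
time_s: 17.42
tool_pos: [0.5127, -0.0481, 0.0583]
ee_rot: [0.991, 0.132, -0.001, 0.0]
wrist_force: [-21.0, 3.2, 41.6]
finger_gap: 0.099
gripper_force: 50.0
```

step_arm([
  [0,0,-0.08],
  [0,0,-0.16],
  [0,0,-0.2],
  [0,0,-0.2],
  [0,0,-0.2],
  [0,0,-0.2],
  [0,0,-0.2],
  [0,0,-0.2],
  [0,0,-0.2],
  [0,0,-0.2],
], twist=[0,0,0,0,0,0,0,0,0,0])

```text
time_s: 18.25
tool_pos: [0.5126, -0.048, 0.0584]
ee_rot: [0.991, 0.132, 0.001, 0.001]
wrist_force: [-4.2, -0.8, 10.1]
finger_gap: 0.101
gripper_force: 50.0
```

step_arm([
  [0,0,0],
  [0,0,0],
  [0,0,0],
  [0,0,0],
  [0,0,-0.1],
  [0,0,-0.4],
  [0,0,-1],
  [0,0,-1.8],
  [0,0,-2.6],
  [0,0,-3],
], twist=[0,0,0,0,0,0,0,0,0,0], claw=0)

```text
time_s: 19.08
tool_pos: [0.5134, -0.0478, 0.1509]
ee_rot: [0.991, 0.132, 0.003, 0.001]
wrist_force: [0.6, -0.3, 0.2]
finger_gap: 0.5
gripper_force: 0.0
```

```bash
python3 - <<'E'
from h import *
go(.40,-.08,.25,15.1)
d=save("scene","s3.png",(250,110,400,230),5)
E
```

```text
slide [-3.912  0.057 -3.323] twist 0.007 now [ 0.5134 -0.0478  0.1509] 15.13 F [ 0.6 -0.3  0.2] gap 47.5 t 19.08
```

View pics/s3.png

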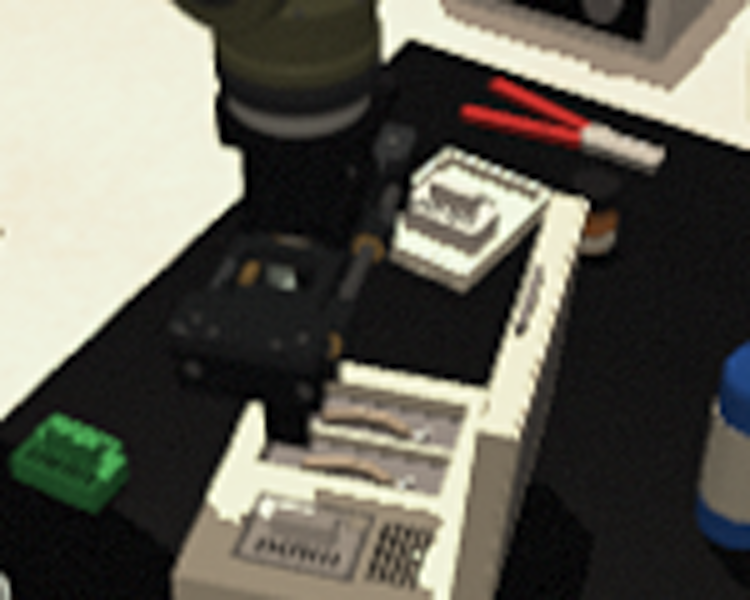

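step_arm([
  [0,0,-0.6],
  [0,0,-1.4],
  [0,0,-2.4],
  [0,-0.2,-3.1],
  [0.5,-0.5,-3.4],
  [1.3,-0.8,-3.4],
  [2.2,-1.1,-3.4],
  [3.2,-1.16,-3.4],
  [4.2,-1.16,-3.4],
  [5.0,-1.16,-3.4],
], twist=[0,0,0,0,0,0,0,0,0,0], claw=1, newtons=20)

```text
time_s: 19.97
tool_pos: [0.6486, 0.0261, 0.2475]
ee_rot: [0.991, 0.132, -0.001, -0.0]
wrist_force: [-0.3, 0.5, 0.5]
finger_gap: 0.004
gripper_force: 0.0
```

```bash
python3 - <<'E'
from h import *
go(.6646,.0289,.183,15.1)
d=save("scene","s4.png",(250,90,410,210),5)
E
```

```text
slide [0.542 0.052 2.149] twist 0.014 now [0.6486 0.0261 0.2475] 15.17 F [-0.3  0.5  0.5] gap 0.4 t 19.97
```

View pics/s4.png

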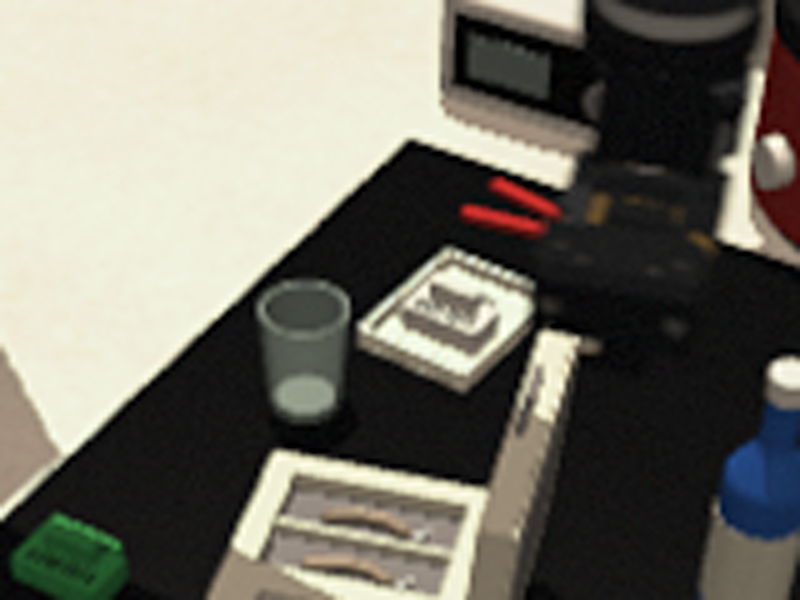

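step_arm([
  [0.3,0.05,0],
  [0.6,0.05,0],
  [0.6,0.05,0],
  [0.6,0.05,0.3],
  [0.6,0.05,0.7],
  [0.6,0.05,1.1],
  [0.6,0.05,1.5],
  [0.6,0.05,1.9],
  [0.6,0.05,2.15],
  [0.6,0.05,2.15],
], twist=[0,0,0,0,0,0,0,0,0,0])

```text
time_s: 20.85
tool_pos: [0.6634, 0.0284, 0.1808]
ee_rot: [0.991, 0.132, -0.003, -0.0]
wrist_force: [-0.0, -0.1, -0.9]
finger_gap: 0.01
gripper_force: 0.0
```

step_arm([
  [-0.2,0,0],
  [-0.4,0,0],
  [-0.6,0,0],
  [-0.8,0,0],
  [-1,0,0],
  [-1.2,0,0],
  [-1.4,0,0],
  [-1.6,0,0],
  [-1.8,0,0],
  [-1.8,0,0],
], twist=[0,0,0,0,0,0,0,0,0,0])

```text
time_s: 21.68
tool_pos: [0.6122, 0.0141, 0.1847]
ee_rot: [0.991, 0.132, 0.0, 0.0]
wrist_force: [0.5, 0.5, 0.7]
finger_gap: 0.004
gripper_force: 0.0
```

```bash
python3 - <<'E'
from h import *
go(.6646,.0289,.183,15.1)
C=np.array([.511,.003])
p=get_state()["tool_pos"][:2]-C; a=np.radians(15.1); print("xd,yd",p@[np.cos(a),np.sin(a)],p@[-np.sin(a),np.cos(a)])
for t in np.arange(1.8,-.01,-.15):
    c=np.array([-np.cos(t),np.sin(t)])*.13+.02*np.array([np.sin(t),np.cos(t)]); print(round(t,2),"TCP xd %.4f z %.4f"%(.075+c[0]+.010,.055+c[1]))
E
```

```text
slide [ 1.815 -0.021  0.058] twist 0.003 now [0.6122 0.0141 0.1847] 15.12 F [0.5 0.5 0.7] gap 0.4 t 21.68
xd,yd 0.10058915244468405 -0.015661461589094178
1.8 TCP xd 0.1340 z 0.1771
1.65 TCP xd 0.1152 z 0.1830
1.5 TCP xd 0.0958 z 0.1861
1.35 TCP xd 0.0760 z 0.1862
1.2 TCP xd 0.0565 z 0.1834
1.05 TCP xd 0.0377 z 0.1777
0.9 TCP xd 0.0199 z 0.1693
0.75 TCP xd 0.0035 z 0.1582
0.6 TCP xd -0.0110 z 0.1449
0.45 TCP xd -0.0234 z 0.1296
0.3 TCP xd -0.0333 z 0.1125
0.15 TCP xd -0.0406 z 0.0942
0.0 TCP xd -0.0450 z 0.0750
```

step_arm([
  [-0.4,0,0],
  [-0.82,0,-0.02],
  [-1.15,0,0],
  [-1.47,0,0.05],
  [-1.8,0,0.14],
  [-2.1,0,0.25],
  [-2.4,0,0.38],
  [-2.69,0,0.53],
  [-2.97,0,0.7],
  [-3.24,0,0.9],
], twist=[0,0,0,0,0,0,0,0,0,0])

```text
time_s: 22.52
tool_pos: [0.5184, -0.0112, 0.1569]
ee_rot: [0.991, 0.132, 0.0, 0.0]
wrist_force: [1.7, -0.4, -0.1]
finger_gap: 0.002
gripper_force: 0.5
```

```bash
python3 - <<'E'
from h import *
go(.6646,.0289,.183,15.1)
d=save("scene","s5.png",(240,90,400,210),5)
E
```

```text
slide [ 5.054 -0.02  -0.868] twist 0.005 now [ 0.5184 -0.0112  0.1569] 15.13 F [ 1.7 -0.4 -0.1] gap 0.2 t 22.52
```

View pics/s5.png

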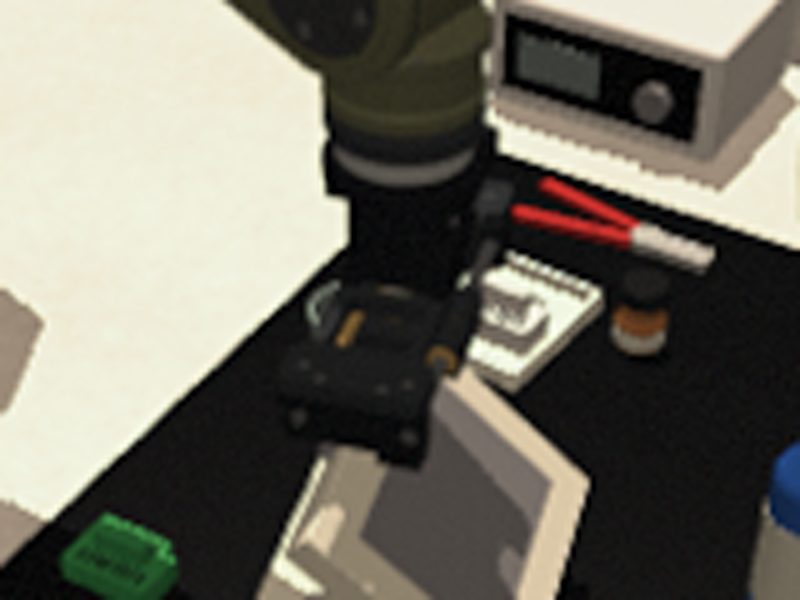

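step_arm([
  [-0.25,0,0.2],
  [-0.48,0,0.43],
  [-0.7,0,0.68],
  [-0.89,0,0.94],
  [-1.06,0,1.22],
  [-1.22,0,1.51],
  [-1.35,0,1.8],
  [-1.47,0,2.12],
  [-1.55,0,2.42],
  [-1.6,0,2.65],
], twist=[0,0,0,0,0,0,0,0,0,0])

```text
time_s: 23.4
tool_pos: [0.472, -0.0235, 0.0764]
ee_rot: [0.991, 0.132, -0.001, -0.0]
wrist_force: [-0.8, 1.1, 0.1]
finger_gap: 0.006
gripper_force: 0.3
```

step_arm([
  [0,0,0.05],
  [0,0,0.1],
  [0,0,0.15],
  [0,0,0.2],
  [0,0,0.2],
  [0,0,0.2],
  [0,0,0.2],
  [0,0,0.2],
  [0,0,0.2],
  [0,0,0.2],
], twist=[0,0,0,0,0,0,0,0,0,0])

```text
time_s: 24.23
tool_pos: [0.472, -0.0236, 0.0754]
ee_rot: [0.991, 0.132, -0.002, -0.0]
wrist_force: [-14.9, 1.4, 27.4]
finger_gap: 0.005
gripper_force: 13.2
```

step_arm([
  [0,0,-0.2],
  [0,0,-0.5],
  [0,0,-1],
  [0,0,-1.7],
  [0,0,-2.4],
  [0,0,-3],
  [0,0,-3],
  [0,0,-3],
  [0,0,-3],
  [0,0,-3],
], twist=[0,0,0,0,0,0,0,0,0,0])

```text
time_s: 25.07
tool_pos: [0.4717, -0.0234, 0.1598]
ee_rot: [0.991, 0.132, -0.002, -0.0]
wrist_force: [-0.1, -0.4, -1.1]
finger_gap: 0.005
gripper_force: 0.0
```

```bash
python3 -c "
from h import *
go(.5,0,.2,15); print(hand_in())"
```

```text
slide [ 1.11  -0.507 -1.341] twist 0.026 now [ 0.4717 -0.0234  0.1598] 15.13 F [-0.1 -0.4 -1.1] gap 0.5 t 25.07
the job is handed in; nothing more can be done
None
```

I handed the job in at about 25 s with the spent cartridge rib up in the dish, the fresh one pressed to the floor of the well, and the lid closed to its stop; the lid I judged by contact force and height, not a final picture, and the hand-in returned no verdict.

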